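# Fit a water filter cartridge and lock its bayonet ring

## Task

Put the new filter cartridge into the tilted head of the water filter unit, its two ears down in the two notches, then turn the blue bayonet ring clockwise a quarter turn until it clicks locked over the ears. Let go of everything, and leave the three shakers where they stand.

Things in the scene. Friction and masses are not known exactly. Their poses are not given: they have to be found in the camera images.
- filter_head: White drum, 100 mm across, of the fixed water filter unit. Origin: centre of its flat deck, 115 mm above the worktop. Its z axis, the bore's axis, points out of the mouth and leans 30 degrees from vertical towards the head's front (-x, the robot's side). A grey neck, 53 mm across, stands on the deck, z = 0 to 20 mm; its bore is 42 mm wide with its floor at z = -12 mm.
- notch (a point): Middle of the +y notch, on the neck's top edge at z = 20 mm of the head, 23.5 mm from the axis; a second notch lies opposite, at -y. Each is 18 mm wide, between small stops 5.5 mm high. The cartridge's ears rest in them on the top edge, either way round. Axes as the head's.
- ring_middle (a point): Middle of the blue ribbed bayonet ring, on the axis at z = 22 mm of the head; axes as the head's. The ring is 64 mm across outside, 55 mm inside, from z = 12 to 32 mm; round and under it is free space down to the flat deck at z = 0, so it can be gripped across its outside at any angle, with the tool along the leaning axis, also with the cartridge in.
- ring_rib (a point): White rib on the ring's outside: at the red dot on the deck when open, at the green dot when locked. Two inward tabs of the ring, z = 28 to 32 mm of the head, 40 mm apart, lie near the head's +x and -x when the ring is open, so the ears pass, and over both notches when locked, 2 mm above seated ears.
- lock_ring (a joint): Turn of the ring in rad: 0 = fully open, 1.45 = end stop, locked; grows clockwise as seen looking into the mouth. Turns lightly (0.04 N m) and stays where left; from about 0.98 a sprung pin resists (up to 0.15 N m), and past 1.23 it snaps on to about 1.40: the click. Starts between 0 and 0.35, open enough for the ears to pass.
- lock_pin (a joint): Sprung click pin under the ring, in m: 0 = out, about 0.003 = pushed in while the ring's nub passes over it; it springs out again at the click.
- cartridge: Loose filter cartridge, about 80 g, standing on the worktop: grey barrel 38 mm across, 40 mm tall, its foot tapered to 28 mm. Origin: centre of its underside, z up. Orange grip fin on top, 10 mm thick (x), 30 mm long (y), z = 39 to 62 mm. Two ears 12 mm wide (x), z = 30 to 36 mm, reach 26 mm out at +y and -y. Seated, its underside is at z = -10 mm of the head, its y along the head's y, either way.
- salt_shaker: Glass shaker with grey cap, 44 mm across, 90 mm tall, origin at its underside; a bystander.
- pepper_shaker: Glass shaker with grey cap, 44 mm across, 90 mm tall, origin at its underside; a bystander.
- chilli_shaker: Glass shaker with grey cap, 44 mm across, 90 mm tall, origin at its underside; a bystander.

How it is judged:
By the outcome, as a careful person would: the job done as asked, in the order asked, and still so for the second after the job is handed in, with the robot touching nothing.
It also fails if it takes over 51 s, if anything falls off the work surface, if the arm or the gripper's body presses on something with over 40 N, if the wrist force passes 120 N, or if a joint passes its speed limit or range.

## Robot

A 7-joint arm with a two-finger parallel gripper is mounted at the origin on the work surface; the furniture and walls round the work are solid. World frame = base frame: x ahead of the robot, y to its left, z up, the work surface at z = 0. Lengths are in m, angles in rad, forces in N, time in s.
With the tool pointing down it reaches from about 0.425 to 0.925 m from the base axis. Payload 6.8 kg.
Tool frame: the origin (TCP) lies at the very end of the fingers, on their centre line; the grasp point (between the pads) lies ctrl.grip_depth behind it (ctrl.grip_depth is the distance from the TCP to the grasp point, in m); z points along the fingers, y is the line along which they close (so a half turn about z gives the same grasp; the last joint's range is limited). The gripper opens to 88 mm and grips with 3 to 60 N. Pads are 20 mm wide; open, the fingers measure 115 mm over their backs; the gripper's body (75 mm by 178 mm) begins 61 mm behind the grasp point.
Start: joints at [-1.41, 0.477, 0.022, 1.555, -0.011, 1.109, -0.083], TCP at [0.179, 0.651, 0.223] pointing down, gripper open.
Joint ranges: [-2.96, 2.96], [-0.34, 2.1], [-1.41, 1.46], [0.24, 2.44], [-1.37, 4.51], [0.17, 1.92], [-2.96, 2.96]. Speed limits (rad/s): [2.39, 2.39, 3.14, 3.14, 3.14, 3.14, 3.14].

## Interface

Orientations are given as a rotation vector (axis times angle).
In Python, from rig import ctrl, get_image, sign_off, models gives the robot as it stands.
- The arm moves only by the tool servo_tool, never from a script. Its argument "series" is a list of rows, each a list of 7 numbers: the shift along the tool's x, y, z in mm, then the turn, a rotation vector about the tool's x, y, z in rad, then the finger opening in mm, from 0 to 87.8. In form: [[dx, dy, dz, rx, ry, rz, jaw], ...]. A call has 1 to 10 rows; each row is the pose to reach, as a shift and turn from the pose commanded when the call began, along the tool's axes at that moment; what a row does not reach only later rows make up. A row lasts 1/10 s, in which the tool goes at most 50 mm and 8.59 degrees, less where a joint would pass 70% of its speed; a pose out of reach is approached as far as the arm can. A call with a gripper value outside its range is refused whole. The fingers move at their own pace and stop on an object; the grip force is fixed at half the most. Time passes only in rows, so rows that repeat a pose let the fingers close. It gives the time, the measured TCP pose, the force, the opening and the grip force at its end, in the units of the state.
- ctrl.get_obs(): the state, without advancing time (a new reading comes with each control period).
- get_image(name): name is "scene" or "top" or "wrist"; returns a dict with "pixels" (400x640x3 uint8, red, green, blue), "fx", "fy", "cx", "cy" (pixels), "extrinsics" (4x4, takes a point from world to camera coordinates). Camera axes: x right, y up, looking along -z (the intrinsics and any distortion apply to the point x, -y, -z); pixel columns grow to the right and rows downward; lengths in m; the calibration is good to about 2 mm. A picture is of the moment at which its call begins. There is no depth.
- sign_off(): hands the job in; it is judged then, once.
Trained networks look in a picture, given as the dict that the camera call returned (one of the last four; its "shot" number tells which), for a name from the list of things; names that differ only in an ending like _2 or _b are one class to them, and where a whole thing is asked for, a point or a joint stands for the part that bears it (a point fixed in the world has none). Each returns a list of dicts, best first, with "p" (0 to 1); they miss things now and then, are a little off and sometimes report something else, mostly with a low value. They report only what shows in the picture. A call takes as long as a camera call.
- models.outline_of(picture, label): "pixels" (400x640 bool, what is visible of it) and "box" ([left, top, width, height] in pixels, round what is visible of it).
The state is a dict: "t": time; "joint_positions": joint angles; "joint_velocities": joint speeds; "joint_efforts": joint torques, N m; "eef_pos": TCP position; "ee_rot": TCP orientation; "ft_force": force on the tool from outside, world axes, zero at the start; "ft_torque": the same for the moment, N m; "opening": opening from 0.0 (shut) to 1.0 (fully open); "grip_force": force on a finger pad.
Only numpy, scipy, OpenCV 4.12 (cv2) and the standard library are available. Lean on these libraries where they do the work, as an engineer would, in place of code of your own. Each camera call takes 0.05 s, during which the arm holds its last target. There are 200 camera calls.

## Working session

There is one attempt and no reset: what is moved stays moved. The work goes in short steps, Python scripts to look and compute and a tool call to move; the robot and the scene stay as the last step left them, time stands still between calls to the robot, and variables do not carry over. Pictures are saved under pics/ and viewed, at most 10 in all, crops included, and the job is handed in when it is done.

Besides the shell and the picture viewer there is one more tool, called after "Request:" by a JSON object that holds its "op" and its "data", one argument or row to a line. servo_tool: Moves the arm, as the interface text tells. Its arguments: {"type":"object","properties":{"series":{"type":"array","items":{"type":"array","items":{"type":"number"}}}},"required":["series"]}

```bash
mkdir -p pics; ls
python3 - <<'E'
from rig import ctrl,get_image,models
import cv2,numpy as np
o=ctrl.get_obs();print(o,ctrl.grip_depth)
ims=[]
for n in("scene","top"):
    g=get_image(n);print(n,g["fx"],g["fy"],g["cx"],g["cy"],g["extrinsics"].tolist() if hasattr(g["extrinsics"],'tolist') else g["extrinsics"],[k for k in g if k!='pixels'])
    cv2.imwrite(f"pics/{n}0.png",g["pixels"][:,:,::-1])
    for l in("cartridge","filter_head","lock_ring","ring_rib","salt_shaker"):
        print(l,[(round(d["p"],2),d["box"]) for d in models.outline_of(g,l)][:4])
E
```

```text
pics
{'t': 0.0, 'joint_positions': array([-1.41009858,  0.47778446,  0.02233698,  1.55644243, -0.01148224,
        1.10926715, -0.08309452]), 'joint_velocities': array([ 0.0024773 , -0.00021616, -0.00047661, -0.00163843, -0.00112369,
       -0.00087918, -0.00074595]), 'joint_efforts': array([-2.11361939e-04, -5.82869196e+01,  1.53437991e+00, -2.72615576e+01,
       -5.44036855e-02,  1.69260940e-02,  1.64004568e-04]), 'eef_pos': array([0.17912203, 0.65018628, 0.22169596]), 'ee_rot': array([-4.20885539e-01, -3.11317697e+00,  2.78142127e-03]), 'ft_force': array([ 0.47688423,  0.04879012, -0.80426948]), 'ft_torque': array([-0.03978171,  0.01994615, -0.03162668]), 'grip_force': 0.0, 'opening': 1.003502916762412} 0.0187
scene 469.62030743219987 469.62030743219987 315.5423721441824 196.84062100947773 [[0.8771635821869886, -0.4798196532741187, -0.018898423658980673, -0.5433973661839122], [0.22802143608030434, 0.3815670394444555, 0.8957749824020925, -0.19643764867287647], [-0.42259942590207733, -0.7900504380996811, 0.4441058775627008, -1.029916268291171], [0.0, 0.0, 0.0, 1.0]] ['fx', 'fy', 'c
[... 253 characters left out ...]
])]
salt_shaker [(0.85, [358.6, 180.1, 12.6, 35.5])]
top 477.8246813207362 477.8246813207362 312.98558967616196 201.70614147131417 [[-0.027712797456136716, -0.9995725535723664, -0.00931187424605581, -0.018766089580129538], [0.9894629170307748, -0.028754454557262995, 0.1419024917472007, -0.6284026536387206], [-0.1421095938988822, -0.00528123924221486, 0.9898368410167211, -1.0552656066116264], [0.0, 0.0, 0.0, 1.0]] ['fx', 'fy', 'cx', 'cy', 'extrinsics', 'shot']
cartridge [(0.63, [414.6, 236.9, 22.7, 21.2])]
filter_head [(0.71, [204.5, 188.5, 46.1, 50.8])]
lock_ring [(0.91, [215.9, 205.2, 33.0, 30.9])]
ring_rib [(0.77, [214.7, 207.0, 31.8, 27.8])]
salt_shaker [(0.6, [309.5, 138.1, 14.1, 24.5])]
```

View pics/scene0.png

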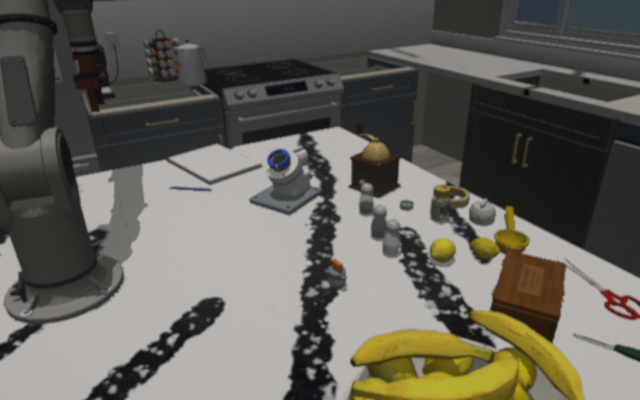

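View pics/top0.png

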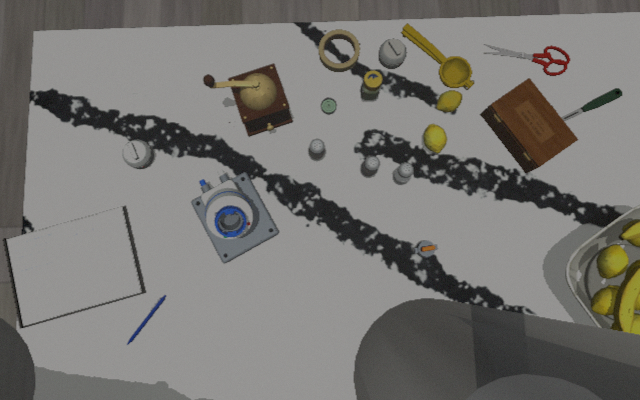

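The scene shows the cartridge near (337,270) and the tilted head near (285,170). In the top view the cartridge is at (427,248), the ring centre at (231,221), the base plate corners at (192,206), (245,173), (278,238) and (226,263), and the shakers at (317,146), (371,163) and (405,171).

```bash
cat > h.py <<'E'
import numpy as np,cv2
from rig import ctrl,get_image,models
from scipy.spatial.transform import Rotation as R
def ray(g,uv):
    E=np.array(g["extrinsics"]);d=np.array([(uv[0]-g["cx"])/g["fx"],-(uv[1]-g["cy"])/g["fy"],-1.])
    d=E[:3,:3].T@d;return -E[:3,:3].T@E[:3,3],d/np.linalg.norm(d)
def onz(g,uv,z):
    c,d=ray(g,uv);return c+d*(z-c[2])/d[2]
def proj(g,P):
    E=np.array(g["extrinsics"]);p=np.atleast_2d(P)@E[:3,:3].T+E[:3,3]
    return np.c_[g["cx"]-g["fx"]*p[:,0]/p[:,2],g["cy"]+g["fy"]*p[:,1]/p[:,2]]
def tri(obs):
    A=0;b=0
    for g,uv in obs:
        c,d=ray(g,uv);M=np.eye(3)-np.outer(d,d);A=A+M;b=b+M@c
    return np.linalg.solve(A,b)
def cen(g,l):
    m=models.outline_of(g,l);
    if not m:return None
    v,u=np.nonzero(m[0]["pixels"]);return np.array([u.mean(),v.mean()])
def delta(P,Rt):  # mm shift and rotvec in tool axes from measured pose
    o=ctrl.get_obs();T=R.from_rotvec(o["ee_rot"])
    return (T.inv().apply(np.array(P)-o["eef_pos"])*1e3).round(1),(T.inv()*Rt).as_rotvec().round(4)
def toolR(z,y):
    z=np.array(z,float);z/=np.linalg.norm(z);y=np.array(y,float);y=y-z*(y@z);y/=np.linalg.norm(y)
    return R.from_matrix(np.c_[np.cross(y,z),y,z])
def save(g,n):cv2.imwrite(f"pics/{n}.png",g["pixels"][:,:,::-1])
E
python3 - <<'E'
from h import *
a=get_image("scene");b=get_image("top")
for l in("lock_ring","cartridge","salt_shaker","pepper_shaker","chilli_shaker"):
    p,q=cen(a,l),cen(b,l)
    if p is None or q is None:print(l,p,q);continue
    print(l,p.round(),q.round(),tri([(a,p),(b,q)]).round(3))
print("cart",onz(b,(427,248),.04),[onz(b,q,.055).round(3)for q in((422,247),(437,249))])
P=[onz(b,q,.01).round(3) for q in((192,206),(245,173),(278,238),(226,263))];print(P)
for i in range(4):
    d=P[(i+1)%4]-P[i];print(np.hypot(*d[:2]),np.degrees(np.arctan2(d[1],d[0])))
o=ctrl.get_obs();T=R.from_rotvec(o["ee_rot"]);print(T.as_matrix().round(3))
w=get_image("wrist");E=np.array(w["extrinsics"]);c=-E[:3,:3].T@E[:3,3]
print("cam in tool",T.inv().apply(c-o["eef_pos"]),(E[:3,:3]@T.as_matrix()).round(2),w["fx"])
E
```

```text
lock_ring [277. 160.] [230. 219.] [0.58  0.141 0.128]
cartridge [336. 274.] [424. 248.] [ 0.514 -0.289  0.026]
salt_shaker [366. 200.] [316. 150.] [ 0.753 -0.047  0.038]
pepper_shaker [391. 239.] [402. 173.] [ 0.689 -0.246  0.038]
chilli_shaker [378. 221.] [369. 166.] [ 0.707 -0.169  0.043]
cart [ 0.51438796 -0.29294306  0.04      ] [array([ 0.516, -0.278,  0.055]), array([ 0.511, -0.312,  0.055])]
[array([0.631, 0.251, 0.01 ]), array([0.707, 0.125, 0.01 ]), array([0.549, 0.048, 0.01 ]), array([0.494, 0.171, 0.01 ])]
0.14714618581533126 -58.90268711422056
0.1757640463803675 -154.01809183701988
0.1347367804276175 114.09201952899036
0.15864740779476985 30.28243343194188
[[-0.964  0.266  0.   ]
 [ 0.266  0.964  0.   ]
 [-0.     0.    -1.   ]]
cam in tool [ 7.40931906e-02 -1.14990484e-04 -1.61721323e-01] [[ 0.    1.    0.  ]
 [ 0.96 -0.    0.27]
 [ 0.27 -0.   -0.96]] 298.31141330675507
```

Run:
```python
from h import *
a=np.radians
f=lambda d:[np.cos(a(d)),np.sin(a(d)),0]
print(delta([.5,.3,.32],toolR([0,0,-1],f(32))))
print(delta([.514,-.293,.19],toolR([0,0,-1],f(-8))))
```

```text
(array([-402.4, -253. ,  -97.3]), array([ 0.    , -0.    ,  0.7435]))
(array([-573.4, -821. ,   32.6]), array([ 0.    , -0.    ,  1.4416]))
```

Request:
{"op": "servo_tool", "data": {
  "series": [
    [-400, -250, -100, 0, 0, 0.74, 60],
    [-400, -250, -100, 0, 0, 0.74, 60],
    [-400, -250, -100, 0, 0, 0.74, 60],
    [-400, -250, -100, 0, 0, 0.74, 60],
    [-400, -250, -100, 0, 0, 0.74, 60],
    [-400, -250, -100, 0, 0, 0.74, 60],
    [-400, -250, -100, 0, 0, 0.74, 60],
    [-400, -250, -100, 0, 0, 0.74, 60],
    [-400, -250, -100, 0, 0, 0.74, 60],
    [-400, -250, -100, 0, 0, 0.74, 60]
  ]
}}

```text
t: 2.25
eef_pos: [0.5012, 0.2998, 0.324]
ee_rot: [1.523, 2.746, 0.002]
ft_force: [0.1, 0.8, -0.9]
opening: 0.684
grip_force: 0.0
```

Run:
```python
from h import *
a=np.radians
f=lambda d:[np.cos(a(d)),np.sin(a(d)),0]
o=ctrl.get_obs();print(o["eef_pos"],o["joint_positions"].round(2))
print(delta([.514,-.293,.19],toolR([0,0,-1],f(-8))))
w=get_image("wrist");save(w,"w1")
```

```text
[0.5011946  0.29980337 0.32396647] [-0.94  0.25  0.37  1.67 -0.09  1.23  0.  ]
(array([-509.6, -303.2,  133.9]), array([2.000e-03, 2.000e-04, 6.974e-01]))
```

View pics/w1.png

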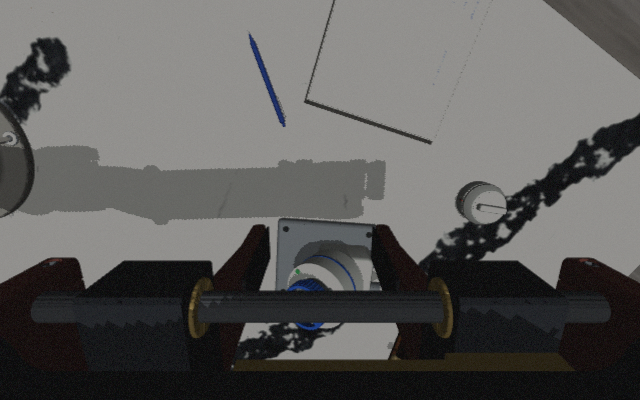

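The wrist view shows the base plate between the fingers (275–375, 220–330), almost square to the tool at 32°. The ring is near (308,305), partly hidden by the gripper. Next is the cartridge.

Run:
```python
from h import *
a=np.radians
f=lambda d:[np.cos(a(d)),np.sin(a(d)),0]
print(delta([.514,-.383,.17],toolR([0,0,-1],f(-8))))
```

```text
(array([-582.3, -348.6,  155.7]), array([0.0048, 0.0019, 0.6917]))
```

Request:
{"op": "servo_tool", "data": {
  "series": [
    [-580, -350, 155, 0, 0, 0.69, 60],
    [-580, -350, 155, 0, 0, 0.69, 60],
    [-580, -350, 155, 0, 0, 0.69, 60],
    [-580, -350, 155, 0, 0, 0.69, 60],
    [-580, -350, 155, 0, 0, 0.69, 60],
    [-580, -350, 155, 0, 0, 0.69, 60],
    [-580, -350, 155, 0, 0, 0.69, 60],
    [-580, -350, 155, 0, 0, 0.69, 60],
    [-580, -350, 155, 0, 0, 0.69, 60],
    [-580, -350, 155, 0, 0, 0.69, 60]
  ]
}}

```text
t: 3.3
eef_pos: [0.5078, -0.1851, 0.2109]
ee_rot: [2.358, 2.076, 0.001]
ft_force: [1.6, 0.6, -0.8]
opening: 0.687
grip_force: 0.0
```

Run:
```python
from h import *
a=np.radians
f=lambda d:[np.cos(a(d)),np.sin(a(d)),0]
print(delta([.514,-.383,.17],toolR([0,0,-1],f(-8))))
```

```text
(array([-195.5,   31.2,   40.8]), array([ 0.0008, -0.0005,  0.0125]))
```

Request:
{"op": "servo_tool", "data": {
  "series": [
    [-195, 31, 41, 0, 0, 0.012, 60],
    [-195, 31, 41, 0, 0, 0.012, 60],
    [-195, 31, 41, 0, 0, 0.012, 60],
    [-195, 31, 41, 0, 0, 0.012, 60],
    [-195, 31, 41, 0, 0, 0.012, 60],
    [-195, 31, 41, 0, 0, 0.012, 60]
  ]
}}

```text
t: 3.9
eef_pos: [0.5129, -0.3823, 0.1695]
ee_rot: [-2.374, -2.057, 0.001]
ft_force: [0.0, 0.2, -0.5]
opening: 0.683
grip_force: 0.0
```

Run:
```python
from h import *
w=get_image("wrist");save(w,"w2")
m=models.outline_of(w,"cartridge");print([(x["p"],x["box"]) for x in m])
hsv=cv2.cvtColor(w["pixels"],cv2.COLOR_RGB2HSV)
o=((hsv[...,0]<18)&(hsv[...,1]>140)&(hsv[...,2]>130)).astype(np.uint8)
b=m[0]["box"];k=np.zeros_like(o);k[int(b[1])-5:int(b[1]+b[3])+5,int(b[0])-5:int(b[0]+b[2])+5]=1;o*=k
v,u=np.nonzero(o);r=cv2.minAreaRect(np.c_[u,v].astype(np.float32));bx=cv2.boxPoints(r);print(r,bx.tolist())
P=[onz(w,q,.062) for q in bx]
P=np.array(P);print(P.round(4))
for i in range(2):
  d=P[i+1]-P[i];print(np.hypot(*d[:2]),np.degrees(np.arctan2(d[1],d[0])))
print(P.mean(0))
img=w["pixels"][:,:,::-1][int(b[1])-40:int(b[1])+100,int(b[0])-60:int(b[0])+120]
cv2.imwrite("pics/w2c.png",cv2.resize(img,None,fx=4,fy=4))
```

```text
[(0.84, [287.5, 64.1, 40.6, 58.5])]
((306.4000244140625, 84.70000457763672), (24.349538803100586, 9.803058624267578), 71.56504821777344) [[297.9000244140625, 74.70000457763672], [307.20001220703125, 71.5999984741211], [314.9000244140625, 94.70000457763672], [305.60003662109375, 97.80001068115234]]
[[ 0.5088 -0.2768  0.062 ]
 [ 0.517  -0.2755  0.062 ]
 [ 0.5206 -0.2946  0.062 ]
 [ 0.5124 -0.296   0.062 ]]
0.008221371030597203 8.99895803705327
0.019465351005926435 -79.04748980173505
[ 0.51470184 -0.28573644  0.062     ]
```

View pics/w2c.png

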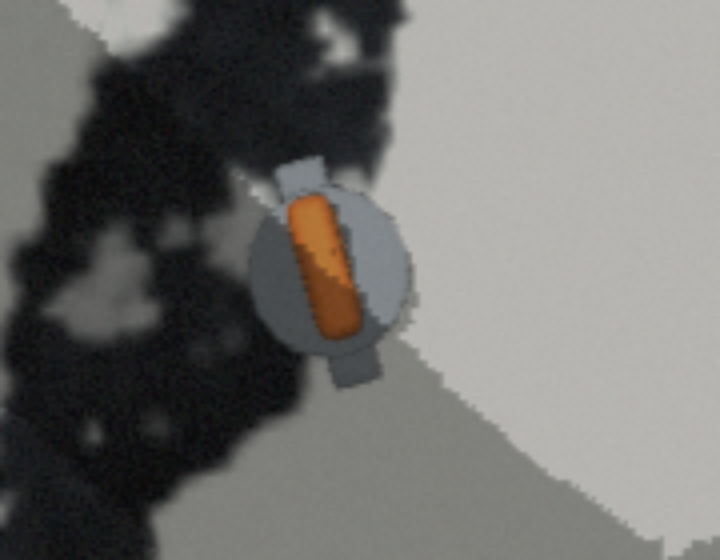

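The crop shows the fin running from (304,73) to (313,108.5), with ear tips at (302,64) and (316.5,120) in full-image pixels. The colour mask missed the shaded half of the fin, so I'll use these points.

Run:
```python
from h import *
w=get_image("wrist")
for z,p,q in((.062,(304,73),(313,108.5)),(.036,(302,64.5),(316.3,119.8))):
    A,B=onz(w,p,z),onz(w,q,z);d=A-B;print(((A+B)/2).round(4),np.hypot(*d[:2]),np.degrees(np.arctan2(d[1],d[0])))
    yaw=np.arctan2(d[1],d[0])-np.pi/2
f=[np.cos(yaw),np.sin(yaw),0]
print(delta([.5148,-.290,.1],toolR([0,0,-1],f)))
```

```text
[ 0.5169 -0.288   0.062 ] 0.029641738031895633 96.53054302628799
[ 0.5167 -0.2878  0.036 ] 0.05083158522699534 96.83213513152585
(array([ 88.2, -12.1,  70.3]), array([ 0.0006, -0.0012, -0.2567]))
```

Request:
{"op": "servo_tool", "data": {
  "series": [
    [94, -9.5, 60, 0, 0, -0.257, 50],
    [94, -9.5, 60, 0, 0, -0.257, 50],
    [94, -9.5, 90, 0, 0, -0.257, 40],
    [94, -9.5, 125, 0, 0, -0.257, 40],
    [94, -9.5, 125, 0, 0, -0.257, 40],
    [94, -9.5, 125, 0, 0, -0.257, 40],
    [94, -9.5, 125, 0, 0, -0.257, 0],
    [94, -9.5, 125, 0, 0, -0.257, 0],
    [94, -9.5, 125, 0, 0, -0.257, 0],
    [94, -9.5, 125, 0, 0, -0.257, 0]
  ]
}}

```text
t: 5.05
eef_pos: [0.5176, -0.287, 0.0458]
ee_rot: [2.087, 2.346, 0.001]
ft_force: [-0.2, -0.6, 1.3]
opening: 0.133
grip_force: 0.1
```

Request:
{"op": "servo_tool", "data": {
  "series": [
    [0, 0, 0, 0, 0, 0, 0],
    [0, 0, 0, 0, 0, 0, 0],
    [0, 0, 0, 0, 0, 0, 0],
    [0, 0, -50, 0, 0, 0, 0],
    [0, 0, -100, 0, 0, 0, 0],
    [0, 0, -150, 0, 0, 0, 0],
    [0, 0, -200, 0, 0, 0, 0],
    [0, 0, -200, 0, 0, 0, 0]
  ]
}}

```text
t: 5.85
eef_pos: [0.5203, -0.2892, 0.2518]
ee_rot: [2.082, 2.339, 0.007]
ft_force: [1.0, 0.0, -0.9]
opening: 0.117
grip_force: 30.0
```

Run:
```python
from h import *
y=np.radians(29);hx0=np.array([np.cos(y),np.sin(y),0]);hy=np.array([-np.sin(y),np.cos(y),0])
print(delta(np.array([.58,.141,.25])-.105*hy,toolR([0,0,-1],hx0)))
o=ctrl.get_obs();print(o["joint_positions"].round(2),o["opening"]*87.8,o["grip_force"])
```

```text
(array([323.2, 149.1,   1.6]), array([ 0.0091,  0.007 , -0.3898]))
[-0.1   0.36  0.66  1.76 -0.25  1.09  0.75] 10.257809642348322 29.999524354934692
```

Request:
{"op": "servo_tool", "data": {
  "series": [
    [320, 150, 0, 0, 0, -0.39, 0],
    [320, 150, 0, 0, 0, -0.39, 0],
    [320, 150, 0, 0, 0, -0.39, 0],
    [320, 150, 0, 0, 0, -0.39, 0],
    [320, 150, 0, 0, 0, -0.39, 0],
    [320, 150, 0, 0, 0, -0.39, 0],
    [320, 150, 0, 0, 0, -0.39, 0],
    [320, 150, 0, 0, 0, -0.39, 0],
    [320, 150, 0, 0, 0, -0.39, 0]
  ]
}}

```text
t: 6.75
eef_pos: [0.6285, 0.0506, 0.2435]
ee_rot: [-1.587, -2.709, 0.002]
ft_force: [-1.0, -1.3, -0.3]
opening: 0.111
grip_force: 30.0
```

Run:
```python
from h import *
w=get_image("wrist");save(w,"w3")
for l in("lock_ring","filter_head","ring_rib","cartridge"):print(l,[(round(x["p"],2),x["box"]) for x in models.outline_of(w,l)])
img=w["pixels"][:,:,::-1];cv2.imwrite("pics/w3c.png",cv2.resize(img[20:220,200:440],None,fx=3,fy=3,interpolation=cv2.INTER_CUBIC))
```

```text
lock_ring [(0.8, [284.2, 32.8, 78.1, 89.3]), (0.22, [287.5, 26.3, 121.7, 110.8])]
filter_head [(0.93, [286.7, 21.8, 120.7, 117.4])]
ring_rib [(0.81, [287.5, 33.5, 77.1, 84.4])]
cartridge [(0.81, [289.3, 198.7, 61.7, 87.0])]
```

View pics/w3c.png

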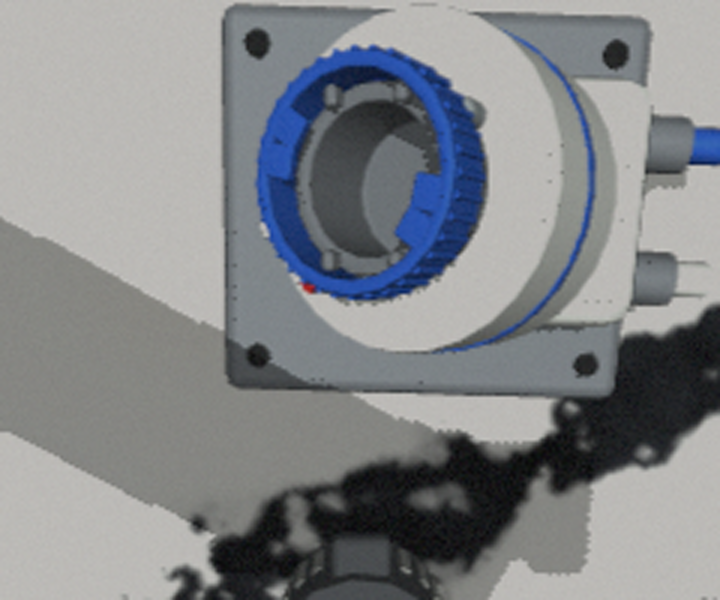

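The wrist crop shows the head with the ring rim around (357,175) in crop pixels. The stops are at (332,97), (401,92), (331,260) and (396,262), the red dot at (309,287), the rib at (264,231) and the ring tabs at (285,143) and (420,205). I'll fit the head pose to these points.

```bash
cat >> h.py <<'E'
def headR(yaw):
    return R.from_euler("zy",[yaw,-np.pi/6])
E
python3 - <<'E'
from h import *
from scipy.optimize import least_squares
w=get_image("wrist");F=lambda q:np.array(q,float)/3+[200-1/3,20-1/3]
st=F([(332,97),(401,92),(331,260),(396,262)])
sg=np.array([(-1,1),(1,1),(-1,-1),(1,-1)])
rim=F([(258,170),(262,128),(285,85),(358,48),(300,275),(330,295),(357,301)])
C,_=ray(w,(0,0));D=np.array([ray(w,q)[1] for q in rim])
def res(p,full=False):
    H=headR(p[2]);O=np.array([p[0],p[1],.115])
    S=np.c_[sg[:,0]*p[3],sg[:,1]*p[4],np.full(4,.0245)]
    r1=(proj(w,H.apply(S)+O)-st).ravel()
    c=H.inv().apply(C-O);d=H.inv().apply(D);X=c+d*((.032-c[2])/d[:,2])[:,None]
    r2=(np.hypot(X[:,0],X[:,1])-.032)/.0012
    return np.r_[r1,r2,(np.array(p[3:])-[.011,.021])/.003]
s=least_squares(res,[.57,.14,.5,.011,.021]);p=s.x;print(p.round(4),np.degrees(p[2]),res(p).round(1))
H=headR(p[2]);O=np.array([p[0],p[1],.115])
for n,q,z in(("rib",(264,231),.022),("red",(309,287),0),("tab1",(285,143),.032),("tab2",(420,205),.032)):
    c=H.inv().apply(C-O);d=H.inv().apply(ray(w,F(q))[1]);X=c+d*(z-c[2])/d[2];print(n,X.round(4),np.degrees(np.arctan2(X[1],X[0])))
# second view check: top & scene ring centre
for n in("top","scene"):
    g=get_image(n);print(n,cen(g,"lock_ring"),proj(g,H.apply([0,0,.024])+O))
np.save("head.npy",[p[0],p[1],p[2]])
img=w["pixels"].copy()
t=np.linspace(0,2*np.pi,120)
for r,z,c in((.032,.032,(255,255,0)),(.021,.02,(0,255,0)),(.05,0,(255,0,0)),(.0265,.02,(255,0,255))):
    for q in proj(w,H.apply(np.c_[r*np.cos(t),r*np.sin(t),t*0+z])+O):cv2.circle(img,tuple(int(round(v*8))for v in q),3,c,-1,shift=3)
cv2.imwrite("pics/w3f.png",cv2.resize(img[20:200,200:440,::-1],None,fx=3,fy=3))
E
```

```text
[0.5926 0.1344 0.5202 0.0104 0.0233] 29.80659971514811 [ 0.7  1.6 -0.1 -0.8 -1.2  1.6 -0.9 -1.1 -1.   1.3  2.5  0.9 -0.3  2.
  3.7 -0.2  0.8]
rib [-0.0341 -0.0106  0.022 ] -162.74887909117004
red [-0.0303 -0.0225  0.    ] -143.48633770192012
tab1 [-0.0217  0.0103  0.032 ] 154.73786230611853
tab2 [ 0.021 -0.012  0.032] -29.79032649031273
top None [[231.87674517 220.03340098]]
scene [278.61742424 158.86363636] [[279.58533929 158.14522554]]
```

View pics/w3f.png

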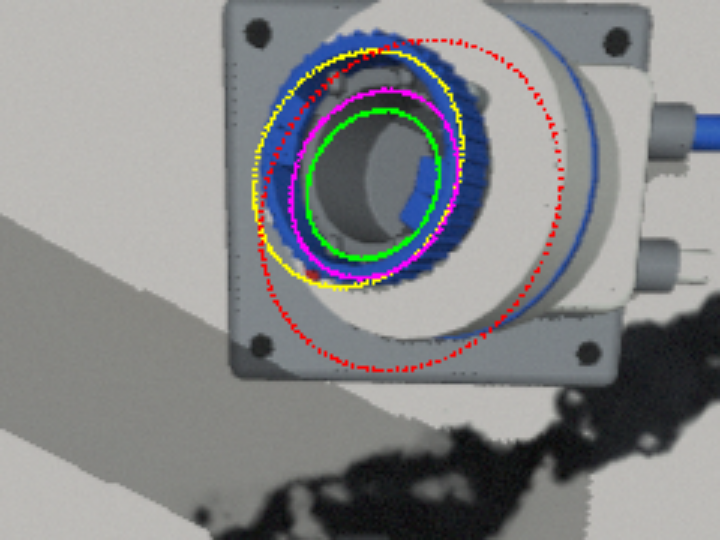

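The yellow fitted rim is off: the arm was still settling, so the features sit about 10 crop px higher than in the picture I took points from. The plate holes are now at (258,33), (617,42), (260,346) and (588,353). I'll refit with the shift.

```bash
cat > fit.py <<'E'
from h import *
from scipy.optimize import least_squares
w=get_image("wrist");sh=np.array([2,-10.5]);F=lambda q,s=sh:(np.array(q,float)+s)/3+[200-1/3,20-1/3]
st=F([(332,97),(401,92),(331,260),(396,262)])
sg=np.array([(-1,1),(1,1),(-1,-1),(1,-1)])
rim=F([(258,170),(262,128),(285,85),(358,48),(300,275),(330,295),(357,301)])
ho=[onz(w,F(q,0),.012) for q in((258,33),(617,42),(260,346),(588,353))]
for a,b in((0,1),(2,3),(2,0),(3,1)):
    d=ho[b]-ho[a];print("holes",np.hypot(*d[:2]).round(4),np.degrees(np.arctan2(d[1],d[0])).round(1))
print(np.mean(ho,0))
C,_=ray(w,(0,0));D=np.array([ray(w,q)[1] for q in rim])
def res(p):
    H=headR(p[2]);O=np.array([p[0],p[1],.115])
    S=np.c_[sg[:,0]*p[3],sg[:,1]*p[4],np.full(4,.0245)]
    r1=(proj(w,H.apply(S)+O)-st).ravel()
    c=H.inv().apply(C-O);d=H.inv().apply(D);X=c+d*((.032-c[2])/d[:,2])[:,None]
    r2=(np.hypot(X[:,0],X[:,1])-.032)/.0012
    return np.r_[r1,r2,(np.array(p[3:])-[.011,.0225])/.003]
s=least_squares(res,[.57,.14,.5,.011,.021]);p=s.x;print(p.round(4),np.degrees(p[2]),res(p).round(1))
H=headR(p[2]);O=np.array([p[0],p[1],.115])
for n,q,z in(("rib",(264,231),.022),("red",(309,287),0),("tab1",(285,143),.032),("tab2",(420,205),.032)):
    c=H.inv().apply(C-O);d=H.inv().apply(ray(w,F(q))[1]);X=c+d*(z-c[2])/d[2];print(n,X.round(4),np.degrees(np.arctan2(X[1],X[0])))
for n in("top","scene"):
    g=get_image(n);print(n,cen(g,"lock_ring"),proj(g,H.apply([0,0,.024])+O))
np.save("head.npy",[p[0],p[1],p[2]])
o=ctrl.get_obs();print(o["eef_pos"],R.from_rotvec(o["ee_rot"]).as_matrix().round(3).tolist())
img=w["pixels"].copy()
t=np.linspace(0,2*np.pi,120)
for r,z,c in((.032,.032,(255,255,0)),(.021,.02,(0,255,0)),(.05,0,(255,0,0))):
    for q in proj(w,H.apply(np.c_[r*np.cos(t),r*np.sin(t),t*0+z])+O):cv2.circle(img,tuple(int(round(v*8))for v in q),3,c,-1,shift=3)
cv2.imwrite("pics/w3g.png",cv2.resize(img[20:200,200:440,::-1],None,fx=3,fy=3))
E
python3 fit.py
```

```text
holes 0.1427 27.7
holes 0.1425 27.8
holes 0.1221 117.6
holes 0.1219 117.5
[0.60337308 0.15314896 0.012     ]
[0.5919 0.1388 0.522  0.0104 0.0233] 29.906134053804124 [ 0.8  1.6 -0.1 -0.8 -1.2  1.7 -0.9 -1.1 -1.1  1.3  2.5  0.7 -0.4  2.
  3.7 -0.2  0.3]
rib [-0.034  -0.0104  0.022 ] -163.0461780693549
red [-0.0302 -0.022   0.    ] -143.9879576075214
tab1 [-0.0217  0.0103  0.032 ] 154.70289485926233
tab2 [ 0.0208 -0.0121  0.032 ] -30.224254420778095
top None [[229.79098442 220.41790863]]
scene [277.73722628 158.74452555] [[278.71114918 157.69946585]]
[0.62894932 0.04859916 0.2451188 ] [[-0.486, 0.874, -0.0], [0.874, 0.486, 0.0], [0.0, 0.0, -1.0]]
```

View pics/w3g.png

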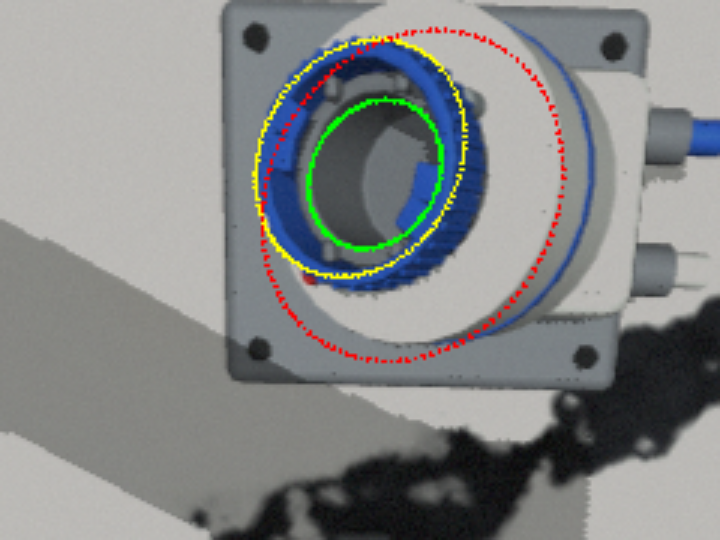

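The overlay's axis is skewed because `from_euler("zy")` is extrinsic. It should be "ZY".

```bash
sed -i 's/"zy"/"ZY"/' h.py; sed -i 's/w3g/w3h/' fit.py; python3 fit.py
```

```text
holes 0.1427 27.8
holes 0.1424 27.9
holes 0.122 117.7
holes 0.1218 117.6
[0.60328084 0.1536966  0.012     ]
[0.5907 0.145  0.4881 0.0109 0.0219] 27.968609833690536 [ 0.   0.2 -0.1 -0.3 -0.2  0.3 -0.1 -0.3 -0.4  0.8  0.8 -0.2 -0.8  0.2
  1.  -0.  -0.2]
rib [-0.0366 -0.0132  0.022 ] -160.22776370318033
red [-0.0343 -0.0295  0.    ] -139.31302000719657
tab1 [-0.0218  0.0098  0.032 ] 155.8902449253674
tab2 [ 0.0216 -0.0079  0.032 ] -20.031559419039848
top None [[229.50329896 220.3530946 ]]
scene [278.90946502 158.11934156] [[278.67132397 157.62123514]]
[0.62896594 0.04862613 0.24509959] [[-0.486, 0.874, -0.0], [0.874, 0.486, -0.0], [-0.0, -0.0, -1.0]]
```

View pics/w3h.png

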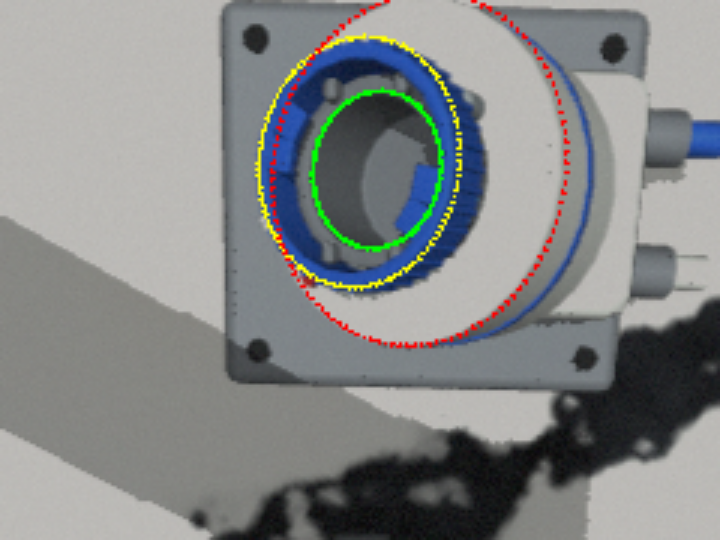

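```bash
sed -i 's/\[2,-10.5\]/[-1,-6]/;s/w3h/w3i/' fit.py; python3 fit.py | grep -E "^\[|scene"
cat >> h.py <<'E'
def head_target(z,ang=0,dx=0,dy=0):
    p=np.load("head.npy");H=headR(p[2]);O=np.array([p[0],p[1],.115])
    M=H.as_matrix();y=M@[np.cos(ang),np.sin(ang),0]
    return delta(O+M@[dx,dy,z],toolR(-M[:,2],y))
def in_head():
    p=np.load("head.npy");H=headR(p[2]);o=ctrl.get_obs();T=R.from_rotvec(o["ee_rot"]).as_matrix();L=H.inv().as_matrix()
    print("TCP in head mm",(L@(o["eef_pos"]-[p[0],p[1],.115])*1e3).round(1),"y",(L@T[:,1]).round(3),"z",(L@T[:,2]).round(3),"j",o["joint_positions"].round(2),"F",(L@o["ft_force"]).round(1),"open",(o["opening"]*87.8).round(1),"t",o["t"])
E
python3 -c "
from h import *
in_head();print(head_target(.11))"
```

```text
[0.60326506 0.15370631 0.012     ]
[0.5905 0.1436 0.488  0.0109 0.022 ] 27.9576413931561 [-0.   0.2 -0.1 -0.3 -0.2  0.2 -0.1 -0.3 -0.4  0.8  0.8 -0.1 -0.8  0.2
scene [278.56716418 159.29353234] [[278.82502148 157.7958162 ]]
[0.62894238 0.04858035 0.24510877] [[-0.486, 0.874, -0.0], [0.874, 0.486, 0.0], [0.0, -0.0, -1.0]]Traceback (most recent call last):
  File "<string>", line 3, in <module>
    in_head();print(head_target(.11))
    ~~~~~~~^^
  File "h.py", line 36, in in_head
    print("TCP in head mm",(L@(o["eef_pos"]-[p[0],p[1],.115])*1e3).round(1),"y",(L@T[:,1]).round(3),"z",(L@T[:,2]).round(3),"j",o["joint_positions"].round(2),"F",(L@o["ft_force"]).round(1),"open",(o["opening"]*87.8).round(1),"t",o["t"])
                                                                                                                                                                                                    ^^^^^^^^^^^^^^^^^^^^^^^^^
AttributeError: 'float' object has no attribute 'round'
```

```bash
sed -i 's/(o\["opening"\]\*87.8).round(1)/round(o["opening"]*87.8,1)/' h.py
python3 -c "
from h import *
in_head();print(head_target(.11))"
```

```text
TCP in head mm [  55.9 -101.9  118. ] y [ 0.866  0.019 -0.5  ] z [-0.5    0.    -0.866] j [-0.52  0.41  0.46  1.67 -0.2   1.11  0.51] F [ 0.4  0.  -1.1] open 9.8 t 8.0
(array([102.7, -42.5,  34.9]), array([-0.5236, -0.005 ,  0.0186]))
```

Request:
{"op": "servo_tool", "data": {
  "series": [
    [50, -40, 0, -0.26, 0, 0.01, 0],
    [103, -42, 35, -0.5236, -0.005, 0.0186, 0],
    [103, -42, 35, -0.5236, -0.005, 0.0186, 0],
    [103, -42, 35, -0.5236, -0.005, 0.0186, 0],
    [103, -42, 35, -0.5236, -0.005, 0.0186, 0],
    [103, -42, 35, -0.5236, -0.005, 0.0186, 0],
    [103, -42, 35, -0.5236, -0.005, 0.0186, 0]
  ]
}}

```text
t: 8.7
eef_pos: [0.5445, 0.1185, 0.2117]
ee_rot: [1.443, 2.399, 0.644]
ft_force: [-0.3, -0.1, -0.4]
opening: 0.108
grip_force: 30.0
```

Run:
```python
from h import *
in_head();print(head_target(.085),head_target(.035))
# picture check: where is the cartridge in scene/top vs axis
ims=[]
p=np.load("head.npy");H=headR(p[2]);O=np.array([p[0],p[1],.115])
for n,s in(("scene",5),("top",5)):
    g=get_image(n);im=g["pixels"][:,:,::-1].copy()
    q=proj(g,H.apply([[0,0,0],[0,0,.04]])+O)
    q2=proj(g,O+H.apply([0,0,.03]))[0];x0,y0=int(q2[0])-40,int(q2[1])-55
    c=cv2.resize(im[y0:y0+110,x0:x0+80],None,fx=5,fy=5,interpolation=cv2.INTER_CUBIC);ims.append(c)
cv2.imwrite("pics/pre.png",np.hstack(ims))
```

```text
TCP in head mm [  3.   -0.6 109.9] y [1.    0.    0.001] z [ 0.001 -0.001 -1.   ] j [-0.58  0.08  0.34  2.25 -0.47  0.33  0.65] F [-0.5  0.  -0.2] open 9.5 t 8.7
(array([ 0.6, -3. , 24.9]), array([0.0013, 0.0008, 0.0002])) (array([ 0.7, -3.1, 74.9]), array([0.0013, 0.0008, 0.0002]))
```

View pics/pre.png

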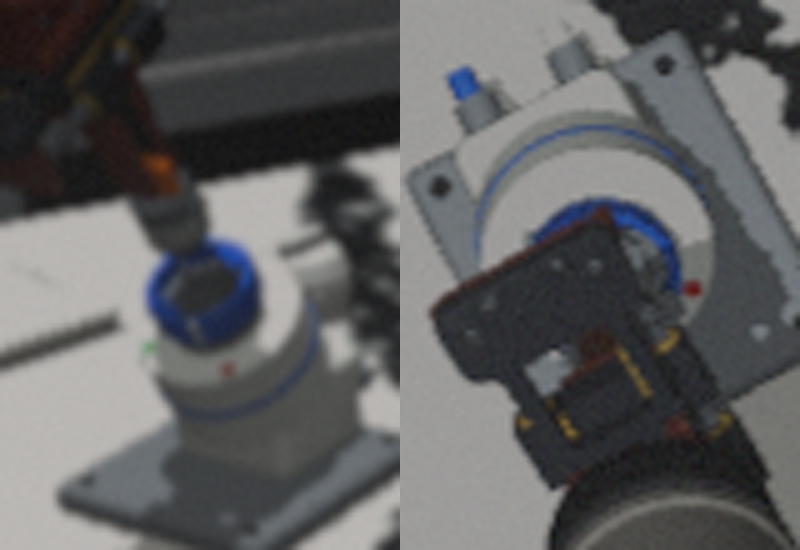

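The scene crop shows the cartridge foot just above the mouth, in line with the axis, and the ring still open. I'll let it settle, then descend in part.

Request:
{"op": "servo_tool", "data": {
  "series": [
    [0, 0, 12, 0, 0, 0, 0],
    [0, 0, 25, 0, 0, 0, 0],
    [0, 0, 25, 0, 0, 0, 0],
    [0, 0, 25, 0, 0, 0, 0],
    [0, 0, 25, 0, 0, 0, 0]
  ]
}}

```text
t: 9.3
eef_pos: [0.5537, 0.124, 0.189]
ee_rot: [1.443, 2.4, 0.644]
ft_force: [0.7, 0.9, -1.3]
opening: 0.108
grip_force: 30.0
```

```bash
python3 -c "
from h import *
in_head();print(head_target(.055),head_target(.035))"
```

```text
TCP in head mm [ 1.  -0.  84.9] y [ 1. -0.  0.] z [ 0. -0. -1.] j [-0.54  0.14  0.3   2.25 -0.6   0.28  0.77] F [ 0.3  0.5 -1.6] open 9.5 t 9.3
(array([ 0. , -1. , 29.9]), array([ 0.0005,  0.0003, -0.0001])) (array([ 0. , -1. , 49.9]), array([ 0.0005,  0.0003, -0.0001]))
```

Request:
{"op": "servo_tool", "data": {
  "series": [
    [0, -0.8, 8, 0, 0, 0, 0],
    [0, -0.8, 16, 0, 0, 0, 0],
    [0, -0.8, 24, 0, 0, 0, 0],
    [0, -0.8, 30, 0, 0, 0, 0],
    [0, -0.8, 30, 0, 0, 0, 0],
    [0, -0.8, 30, 0, 0, 0, 0]
  ]
}}

```text
t: 9.9
eef_pos: [0.5655, 0.1317, 0.1622]
ee_rot: [1.443, 2.402, 0.644]
ft_force: [-1.1, 4.6, -3.4]
opening: 0.113
grip_force: 30.0
```

```bash
python3 -c "
from h import *
in_head();print(head_target(.035))"
```

```text
TCP in head mm [-0.3  1.3 54.7] y [ 1.     0.001 -0.   ] z [-0.     0.002 -1.   ] j [-0.46  0.21  0.21  2.25 -0.74  0.23  0.91] F [-0.6  4.6 -3.5] open 10.0 t 9.9
(array([-1.3,  0.3, 19.7]), array([-0.0004, -0.0016,  0.0009]))
```

Request:
{"op": "servo_tool", "data": {
  "series": [
    [1.5, 0, 2, 0, 0, 0, 0],
    [2, 0, 6, 0, 0, 0, 0],
    [2, 0, 12, 0, 0, 0, 0],
    [2, 0, 16, 0, 0, 0, 0],
    [2, 0, 16, 0, 0, 0, 0]
  ]
}}

```text
t: 10.4
eef_pos: [0.5724, 0.1361, 0.1476]
ee_rot: [1.444, 2.4, 0.642]
ft_force: [0.2, 1.6, -1.1]
opening: 0.115
grip_force: 30.0
```

```bash
python3 -c "
from h import *
in_head();print(head_target(.035))"
```

```text
TCP in head mm [-0.6  1.9 38. ] y [ 1. -0. -0.] z [-0. -0. -1.] j [-0.42  0.25  0.16  2.24 -0.81  0.2   0.97] F [ 0.2  1.4 -1.4] open 10.1 t 10.4
(array([-1.9,  0.6,  3. ]), array([-0.0005,  0.0004, -0.0005]))
```

Request:
{"op": "servo_tool", "data": {
  "series": [
    [0.3, 0.5, 2, 0, 0, 0, 0],
    [0.3, 0.5, 3.5, 0, 0, 0, 0],
    [0.3, 0.5, 5, 0, 0, 0, 0],
    [0.3, 0.5, 5, 0, 0, 0, 0]
  ]
}}

```text
t: 10.8
eef_pos: [0.5742, 0.1371, 0.1456]
ee_rot: [1.445, 2.399, 0.646]
ft_force: [-16.7, -5.4, 23.2]
opening: 0.109
grip_force: 30.0
```

```bash
python3 -c "
from h import *
in_head();print(head_target(.035))"
```

```text
TCP in head mm [ 0.2  2.  35.2] y [ 1.    -0.001  0.002] z [ 0.002  0.    -1.   ] j [-0.41  0.26  0.15  2.24 -0.83  0.19  0.99] F [-3.4  3.  28.8] open 9.6 t 10.8
(array([-2. , -0.2,  0.2]), array([ 0.0016, -0.0003, -0.0013]))
```

Request:
{"op": "servo_tool", "data": {
  "series": [
    [0, 0, -2.5, 0, 0, 0, 0],
    [0, 0, -2.5, 0, 0, 0, 18],
    [0, 0, -2.5, 0, 0, 0, 22],
    [0, 0, -2.5, 0, 0, 0, 22],
    [0, 0, -30, 0, 0, 0, 22],
    [0, 0, -60, 0, 0, 0, 40],
    [0, 0, -60, 0, 0, 0, 87],
    [0, 0, -60, 0, 0, 0, 87],
    [0, 0, -60, 0, 0, 0, 87]
  ]
}}

```text
t: 11.7
eef_pos: [0.5479, 0.1244, 0.1953]
ee_rot: [1.443, 2.402, 0.643]
ft_force: [0.3, -0.0, 0.3]
opening: 0.578
grip_force: 0.0
```

Run:
```python
from h import *
in_head()
p=np.load("head.npy");H=headR(p[2]);O=np.array([p[0],p[1],.115])
ims=[]
for n in("scene","wrist"):
    g=get_image(n);im=g["pixels"][:,:,::-1].copy()
    q2=proj(g,O+H.apply([0,0,.03]))[0];print(n,q2)
    if n=="scene":
        x0,y0=int(q2[0])-40,int(q2[1])-50;c=cv2.resize(im[y0:y0+80,x0:x0+80],(400,400),interpolation=cv2.INTER_CUBIC)
    else:
        x0,y0=max(0,min(440,int(q2[0])-100)),max(0,min(200,int(q2[1])-100));print(x0,y0);c=cv2.resize(im[y0:y0+200,x0:x0+200],(400,400))
    ims.append(c)
cv2.imwrite("pics/seat.png",np.hstack(ims))
```

```text
TCP in head mm [-0.2  3.  92.8] y [ 1.     0.001 -0.001] z [-0.001  0.    -1.   ] j [-0.62  0.12  0.38  2.26 -0.58  0.3   0.75] F [ 0.4 -0.1  0.2] open 50.7 t 11.7
scene [278.07646784 156.41054592]
wrist [321.19887857 212.32148037]
221 112
```

View pics/seat.png

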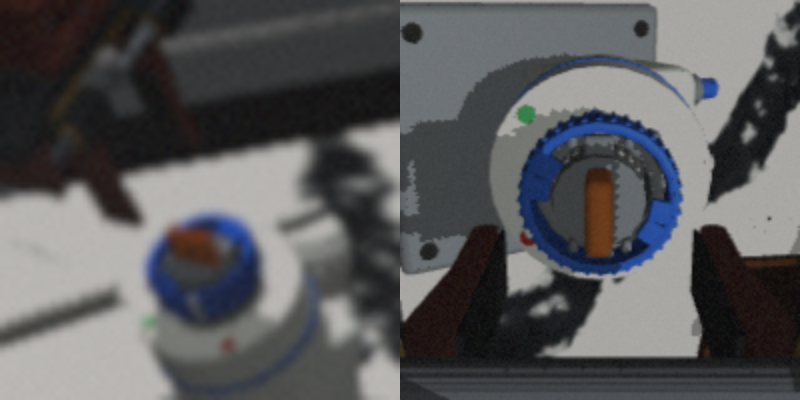

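The right crop shows the cartridge in the bore with its fin along the head's y. The ring tabs are still at the open position, and the green dot is at the upper left. Next I turn the jaws to about 85° and come down over the ring.

```bash
python3 -c "
from h import *
in_head();print(head_target(.080,1.48,0,.0015),head_target(.016,1.48,0,.0015))"
```

```text
TCP in head mm [-0.6  2.7 92.7] y [ 1.     0.    -0.002] z [-0.002  0.    -1.   ] j [-0.62  0.12  0.38  2.26 -0.58  0.3   0.75] F [ 0.1 -0.1 -0.3] open 58.2 t 11.8
(array([-1.2,  0.6, 12.7]), array([-1.2000e-03, -1.3000e-03, -1.4799e+00])) (array([-1.2,  0.7, 76.7]), array([-1.2000e-03, -1.3000e-03, -1.4799e+00]))
```

Request:
{"op": "servo_tool", "data": {
  "series": [
    [-1.2, 0.6, 0, 0, 0, -1.48, 87],
    [-1.2, 0.6, 0, 0, 0, -1.48, 87],
    [-1.2, 0.6, 0, 0, 0, -1.48, 87],
    [-1.2, 0.6, 0, 0, 0, -1.48, 87],
    [-1.2, 0.6, 0, 0, 0, -1.48, 87],
    [-1.2, 0.6, 0, 0, 0, -1.48, 87],
    [-1.2, 0.6, 0, 0, 0, -1.48, 87],
    [-1.2, 0.6, 0, 0, 0, -1.48, 87],
    [-1.2, 0.6, 0, 0, 0, -1.48, 87],
    [-1.2, 0.6, 0, 0, 0, -1.48, 87]
  ]
}}

```text
t: 12.8
eef_pos: [0.5489, 0.1229, 0.1954]
ee_rot: [-0.527, 2.581, 0.199]
ft_force: [1.2, -0.2, -0.7]
opening: 0.995
grip_force: 0.0
```

Request:
{"op": "servo_tool", "data": {
  "series": [
    [0, 0, 0, 0, 0, 0, 87],
    [0, 0, 0, 0, 0, 0, 87]
  ]
}}

```text
t: 13.0
eef_pos: [0.549, 0.1228, 0.1958]
ee_rot: [-0.514, 2.583, 0.202]
ft_force: [0.2, 0.5, 0.7]
opening: 0.988
grip_force: 0.0
```

```bash
python3 -c "
from h import *
in_head();print(head_target(.016,1.48,0,.0015))"
```

```text
TCP in head mm [ 0.2  1.1 93.1] y [ 0.095  0.995 -0.   ] z [-0.001  0.    -1.   ] j [-0.35  0.12  0.09  2.25 -0.45  0.29  2.1 ] F [0.7 0.4 0.4] open 86.8 t 13.0
(array([ 0.2,  0.4, 77.1]), array([-0.0001, -0.0009, -0.0043]))
```

Request:
{"op": "servo_tool", "data": {
  "series": [
    [0.2, 0.4, 20, 0, 0, 0, 87],
    [0.2, 0.4, 40, 0, 0, 0, 87],
    [0.2, 0.4, 52, 0, 0, 0, 87],
    [0.2, 0.4, 60, 0, 0, 0, 87],
    [0.2, 0.4, 66, 0, 0, 0, 87],
    [0.2, 0.4, 72, 0, 0, 0, 87],
    [0.2, 0.4, 77, 0, 0, 0, 87],
    [0.2, 0.4, 77, 0, 0, 0, 87],
    [0.2, 0.4, 77, 0, 0, 0, 87]
  ]
}}

```text
t: 13.9
eef_pos: [0.5825, 0.1415, 0.1294]
ee_rot: [-0.518, 2.582, 0.202]
ft_force: [0.6, 0.7, 0.5]
opening: 0.992
grip_force: 0.0
```

```bash
python3 -c "
from h import *
in_head();print(head_target(.016,1.48,0,.0015))"
```

```text
TCP in head mm [ 0.3  1.9 16.4] y [0.092 0.996 0.   ] z [-0.001  0.    -1.   ] j [-0.4   0.3   0.13  2.23 -0.95  0.17  2.59] F [1.  0.3 0. ] open 87.1 t 13.9
(array([ 0.2, -0.5,  0.4]), array([ 0.    , -0.0006, -0.0013]))
```

Request:
{"op": "servo_tool", "data": {
  "series": [
    [0, 0, -3, 0, 0, 0, 87],
    [0, 0, -3, 0, 0, 0, 60],
    [0, 0, -3, 0, 0, 0, 55],
    [0, 0, -3, 0, 0, 0, 55],
    [0, 0, -3, 0, 0, 0, 55],
    [0, 0, -3, 0, 0, 0, 55]
  ]
}}

```text
t: 14.5
eef_pos: [0.5819, 0.1397, 0.1325]
ee_rot: [-0.517, 2.58, 0.2]
ft_force: [-0.8, -2.9, 1.9]
opening: 0.721
grip_force: 30.0
```

```bash
python3 -c "
from h import *
in_head();o=ctrl.get_obs();print(o['joint_positions'][5],o['grip_force'],o['ft_torque'])"
```

```text
TCP in head mm [ 0.6  0.7 19.9] y [ 0.092  0.996 -0.002] z [ 0.001 -0.002 -1.   ] j [-0.41  0.29  0.15  2.23 -0.95  0.18  2.59] F [-0.8 -2.1  2.7] open 63.3 t 14.5
0.17747773089676658 30.000737607479095 [-0.68378489  0.22851654 -0.32022145]
```

Request:
{"op": "servo_tool", "data": {
  "series": [
    [0, 0, 0, 0, 0, 0.11, 55],
    [0, 0, 0, 0, 0, 0.22, 55],
    [0, 0, 0, 0, 0, 0.33, 55],
    [0, 0, 0, 0, 0, 0.44, 55],
    [0, 0, 0, 0, 0, 0.55, 55],
    [0, 0, 0, 0, 0, 0.55, 55]
  ]
}}

```text
t: 15.1
eef_pos: [0.582, 0.1394, 0.1324]
ee_rot: [0.208, 2.664, 0.381]
ft_force: [1.0, -4.5, 2.3]
opening: 0.717
grip_force: 30.0
```

```bash
python3 -c "
from h import *
in_head();o=ctrl.get_obs();print(o['joint_positions'][5],o['grip_force'],o['ft_torque'])"
```

```text
TCP in head mm [ 0.5  0.3 19.8] y [ 0.6    0.8   -0.002] z [ 0.    -0.002 -1.   ] j [-0.53  0.3   0.29  2.24 -1.1   0.21  2.18] F [ 0.  -4.4  2.6] open 63.0 t 15.1
0.21043748484729358 30.00158286653459 [-1.03256637  0.21907728 -0.58375729]
```

Request:
{"op": "servo_tool", "data": {
  "series": [
    [0.3, 0.3, 0, 0, 0, 0.11, 55],
    [0.3, 0.3, 0, 0, 0, 0.22, 55],
    [0.3, 0.3, 0, 0, 0, 0.33, 55],
    [0.3, 0.3, 0, 0, 0, 0.44, 55],
    [0.3, 0.3, 0, 0, 0, 0.53, 55],
    [0.3, 0.3, 0, 0, 0, 0.6, 55],
    [0.3, 0.3, 0, 0, 0, 0.6, 55]
  ]
}}

```text
t: 15.8
eef_pos: [0.5818, 0.1391, 0.1323]
ee_rot: [1.011, 2.552, 0.557]
ft_force: [0.2, -6.2, 1.6]
opening: 0.719
grip_force: 30.0
```

```bash
python3 -c "
from h import *
in_head();o=ctrl.get_obs();print(o['joint_positions'][5],o['grip_force'],o['ft_torque'])
p=np.load('head.npy');print('Tz head',headR(p[2]).inv().apply(o['ft_torque']))"
```

```text
TCP in head mm [ 0.2  0.1 19.8] y [ 0.946  0.323 -0.001] z [ 0.    -0.004 -1.   ] j [-0.66  0.31  0.44  2.25 -1.22  0.25  1.69] F [-1.6 -5.6  2.8] open 63.2 t 15.8
0.2510493454878388 29.998869029805064 [-1.2643882   0.03702286 -0.63084348]
Tz head [-1.26759073  0.62547089  0.00340855]
```

Request:
{"op": "servo_tool", "data": {
  "series": [
    [0, 0, 0, 0, 0, 0.05, 55],
    [0, 0, 0, 0, 0, 0.1, 55],
    [0, 0, 0, 0, 0, 0.1, 55]
  ]
}}

```text
t: 16.1
eef_pos: [0.5808, 0.1402, 0.132]
ee_rot: [1.137, 2.517, 0.583]
ft_force: [-3.9, -6.0, 4.8]
opening: 0.725
grip_force: 30.0
```

```bash
python3 -c "
from h import *
in_head();o=ctrl.get_obs()
p=np.load('head.npy');print('Tz head',headR(p[2]).inv().apply(o['ft_torque']))
T=R.from_rotvec(o['ee_rot']).as_matrix();y=headR(p[2]).inv().as_matrix()@T[:,1];print(np.degrees(np.arctan2(y[1],y[0])))"
```

```text
TCP in head mm [-0.3  1.6 19.8] y [ 0.973  0.233 -0.001] z [-0.001 -0.001 -1.   ] j [-0.68  0.31  0.46  2.25 -1.23  0.26  1.61] F [-3.  -3.4  7.3] open 63.7 t 16.1
Tz head [-0.77674576  0.96902588  0.95780368]
13.453991104715918
```

The torque rose to about 1 N·m, so the ring is on the end stop. I'll ease off, release and withdraw.

Request:
{"op": "servo_tool", "data": {
  "series": [
    [0, 0, 0, 0, 0, -0.06, 55],
    [0, 0, 0, 0, 0, -0.06, 80],
    [0, 0, 0, 0, 0, -0.06, 87],
    [0, 0, 0, 0, 0, -0.06, 87],
    [0, 0, 0, 0, 0, -0.06, 87],
    [0, 0, -20, 0, 0, -0.06, 87],
    [0, 0, -50, 0, 0, -0.06, 87],
    [0, 0, -80, 0, 0, -0.06, 87],
    [0, 0, -100, 0, 0, -0.06, 87],
    [0, 0, -100, 0, 0, -0.06, 87]
  ]
}}

```text
t: 17.1
eef_pos: [0.5371, 0.1183, 0.2207]
ee_rot: [1.061, 2.539, 0.576]
ft_force: [-0.3, 0.5, 0.5]
opening: 0.987
grip_force: 0.0
```

Run:
```python
from h import *
in_head()
p=np.load("head.npy");H=headR(p[2]);O=np.array([p[0],p[1],.115])+H.apply([0,.0015,0])
w=get_image("wrist");hsv=cv2.cvtColor(w["pixels"],cv2.COLOR_RGB2HSV)
# unwrap tab-level plane z=32 of head: fraction of blue at r=21..25 by angle; rib level r=33..36
for nm,z,rs,f in(("tab",.032,np.arange(.0215,.0255,.001),lambda h:(h[...,0]>100)&(h[...,0]<125)&(h[...,1]>150)),
                 ("green",0.,np.arange(.036,.049,.001),lambda h:(h[...,0]>40)&(h[...,0]<80)&(h[...,1]>100)),
                 ("fin",.052,np.arange(.008,.014,.001),lambda h:(h[...,0]<20)&(h[...,1]>120))):
    out=[]
    for a in range(-180,180,10):
        q=proj(w,O+H.apply(np.c_[rs*np.cos(np.radians(a)),rs*np.sin(np.radians(a)),rs*0+z])).round().astype(int)
        q=np.clip(q,0,[639,399]);out.append((a,f(hsv[q[:,1],q[:,0]]).mean()))
    print(nm,[(a,round(float(v),1)) for a,v in out if v>.4])
ex=((hsv[...,2]>170)&(hsv[...,1]<60))
a=np.arange(-180,180,4);r=np.array([.0335,.0345])
for z in(.018,.024,.030):
    V=[]
    for b in a:
        q=proj(w,O+H.apply(np.c_[r*np.cos(np.radians(b)),r*np.sin(np.radians(b)),r*0+z])).round().astype(int);V.append(ex[np.clip(q[:,1],0,399),np.clip(q[:,0],0,639)].mean())
    print("white",z,a[np.array(V)>.4])
s=get_image("scene");t=get_image("top")
for l in("salt_shaker","pepper_shaker","chilli_shaker"):
    P,Q=cen(s,l),cen(t,l)
    print(l,P,Q,None if P is None or Q is None else tri([(s,P),(t,Q)]).round(3))
```

```text
TCP in head mm [  1.7   2.7 121. ] y [0.958 0.287 0.004] z [ 0.004  0.002 -1.   ] j [-1.1   0.05  0.9   2.28 -0.51  0.36  0.99] F [0.2 0.6 0.5] open 86.7 t 17.1
tab [(-110, 0.8), (-100, 0.5), (-90, 0.5), (-80, 0.5), (-70, 1.0), (-50, 0.8), (-40, 0.8), (-20, 0.5), (80, 1.0), (90, 1.0), (100, 1.0), (110, 1.0)]
green [(140, 0.6)]
fin [(-130, 0.5), (-120, 1.0), (-110, 1.0), (-100, 1.0), (-90, 1.0), (-80, 1.0), (80, 0.8), (90, 1.0), (100, 1.0), (110, 1.0), (120, 1.0), (130, 0.8), (140, 0.5)]
white 0.018 [76]
white 0.024 []
white 0.03 [-120   20]
salt_shaker [365.88192771 199.07710843] [315.9522293  149.38535032] [ 0.752 -0.047  0.041]
pepper_shaker [391.16585366 237.97073171] [402.37380192 172.89776358] [ 0.69  -0.246  0.04 ]
chilli_shaker [378.23478261 221.9173913 ] [369.33633634 166.57657658] [ 0.707 -0.17   0.042]
```

```bash
python3 -c "
from rig import sign_off
print(sign_off())"
```

```text
the job is handed in; nothing more can be done
None
```

I put the cartridge in the head and turned the ring to its end stop (torque rose to about 1 N·m; the ring tabs now lie over both notches), then let go with the gripper clear and the shakers unmoved, and handed the job in at about 17 s; no verdict came back.

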